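# Poise the right carving tool over the groove

## Robot

A 7-joint arm with a two-finger parallel gripper is mounted at the origin on the work surface. World frame = base frame: x ahead of the robot, y to its left, z up, the work surface at z = 0. Lengths are in m, angles in degrees, forces in N, time in s.
With the tool pointing down it reaches from about 0.425 to 0.875 m from the base axis. Payload 4.7 kg.
Tool frame: the origin (TCP) lies at the very end of the fingers, on their centre line; the grasp point (between the pads) lies 19 mm behind it; z points along the fingers, y is the line along which they close (so a half turn about z gives the same grasp; the last joint's range is limited). The gripper opens to 87 mm and grips with 3 to 60 N. Pads are 19 mm wide; open, the fingers measure 117 mm over their backs; the gripper's body (75 mm by 190 mm) begins 51 mm behind the grasp point.
Start: joints at [-73.562, 18.392, -4.016, 83.108, 1.295, 78.541, -3.26], TCP at [0.175, 0.626, 0.19] pointing down, gripper open.
Joint ranges: [-163.93, 163.93], [-17.29, 119.83], [-79.2, 71.16], [3.27, 140.29], [-89.18, 269.18], [5.43, 117.66], [-154.24, 154.24]. Speed limits (degrees/s): [147.25, 147.25, 180, 180, 180, 180, 180].

## Interface

Orientations are given as [roll, pitch, yaw] about the fixed x, y, z axes, in that order (R = Rz(yaw) Ry(pitch) Rx(roll)).
In Python, from cell import get_obs, cams, ticket, finder gives the robot as it stands.
- The arm moves only by the shell command python3 -m creep 'ROWS' [FORCE]. ROWS is text: rows parted by semicolons, each of 5 numbers parted by spaces: the shift along the world's x, y, z in m, then the turn about the world's z in degrees, then the finger opening in m, from 0 to 0.087. A call has 1 to 8 rows; each row shifts and turns the commanded pose from where the row before left it; what a row does not reach is not made up. A row lasts 1/8 s, in which the tool goes at most 62.5 mm and 10.7 degrees, less where a joint would pass 70% of its speed; a pose out of reach is approached as far as the arm can. A call with a gripper value outside its range is refused whole. The fingers move at their own pace and stop on an object; FORCE is the grip in N (left out, the last holds). Time passes only in rows, so rows that do not move let the fingers close. It gives the time, the measured TCP pose, the force, the opening and the grip force at its end, in the units of the state.
- get_obs(): the state, without advancing time (a new reading comes with each control period).
- cams.read_camera(name): name is "scene" or "side" or "wrist"; returns the picture (384x512x3 uint8, red, green, blue); there is no depth.
- cams.calibration(name): a dict with "fx", "fy", "cx", "cy" (pixels), "extrinsics" (4x4, takes a point from world to camera coordinates). Camera axes: x right, y down, z forward; pixel columns grow to the right and rows downward; lengths in m; the calibration is good to about 2 mm. A picture is of the moment at which its call begins: read the wrist's pose just before it. calibration takes no time and is no camera call; for the wrist camera it gives the pose at the moment of the call.
- ticket.sign_off(): hands the job in; it is judged then, once.
Trained networks look in the newest picture that a camera, given by its name, has taken for a name from the list of things; names that differ only in an ending like _2 or _b are one class to them, and where a whole thing is asked for, a point or a joint stands for the part that bears it (a point fixed in the world has none). Each returns a list of dicts, best first, with "p" (0 to 1); they miss things now and then, are a little off and sometimes report something else, mostly with a low value. They report only what shows in the picture. A call takes as long as a camera call. They do not tell look-alikes from the thing itself.
- finder.masks_of(name, camera): "mask" (384x512 bool, what is visible of it) and "xy" ([column, row] in pixels, amid what is visible of it).
- finder.tip_of(name, camera): "xy" ([column, row] in pixels: a listed point, or the origin of a listed thing).
The state is a dict: "time_s": time; "qpos": joint angles; "joint_velocities": joint speeds; "effort": joint torques, N m; "tool_pos": TCP position; "tool_rot": TCP orientation; "force": force on the tool from outside, world axes, zero at the start; "wrist_torque": the same for the moment, N m; "grip_width": finger opening in m; "grasp_force": force on a finger pad.
Only numpy, scipy, OpenCV 4.12 (cv2) and the standard library are available. Lean on these libraries where they do the work, as an engineer would, in place of code of your own. Each camera call takes 0.05 s, during which the arm holds its last target. There are 200 camera calls.

## Task

Look at the block clamped in the vice: if its groove is round-bottomed take the gouge from the rack, if it is V-shaped take the V parting tool; draw it up out of its hole and bring it over to the work as a carver would, ready to push the first cut away from you. Finish while holding it there: blade in line with the groove and pointing away from the robot, hollow side up, handle leaning back towards the robot at about 40 degrees from upright, with the cutting edge poised a finger's breadth (15 to 20 mm) above the near end of the groove. Never let it knock the wood or the vice, and leave the other tools and everything else on the bench alone.

Things in the scene. Friction and masses are not known exactly. Their poses are not given: they have to be found in the camera images.
- vise: blue bench vice, fixed, swivelled up to 16 degrees, holding one of the two grooved blocks. Origin: on the bench under the middle of the jaw opening; x is the screw axis and the direction of the clamped groove, away from the robot; z up. Jaws 100 mm wide, 140 mm high, 216 mm over their outsides along x; screw handle to 165 mm at -x, up to 120 mm high; tail to 178 mm at +x.
- cove_block: fixed pine block, 100 (x) x 76 (y) x 90 mm, with a round-bottomed groove 25 mm wide and 8.5 mm deep along x through the middle of its top. Origin: centre of the underside, 85 mm above the bench (top at 175 mm); z up, x roughly away from the robot. Either clamped in the vice (over the vice's origin) or waiting on the stack of boards, the block with the V groove being in the other place.
- cove_start (a point): near end of the round groove: on its middle line, at the level of the block's top, in the end face towards the robot (-x end).
- v_block: fixed pine block, 100 (x) x 76 (y) x 90 mm, with a narrow V groove 14 mm wide and 12 mm deep along x through the middle of its top. Origin: centre of the underside, 85 mm above the bench (top at 175 mm); z up, x roughly away from the robot. Either clamped in the vice (over the vice's origin) or waiting on the stack of boards, the block with the round groove being in the other place.
- v_start (a point): near end of the V groove: on its middle line, at the level of the block's top, in the end face towards the robot (-x end).
- stack: three sawn boards piled to 85 mm, about 175 x 120 mm, fixed, about 0.2 m to the near right (-x, -y) of the vice; the other block waits on it. Origin: centre of the underside.
- rack: fixed plywood tool rack, 76 mm (x) x 300 mm (y), board top at 100 mm, 16 mm thick. Four holes of 26 mm, 65 mm apart in a row along y, hold the four carving tools in any order; draw a tool straight up 85 mm to free it. Origin: centre of the underside; yaw up to 17 degrees.
- gouge: carving gouge: blade curved to a round trough 20 mm wide. Waisted handle with a swollen end. Handle 85 mm long, 26-28 mm thick at 20-55 mm above its flat shoulder; edge 80 mm below the shoulder; 60-120 g. Hangs upright, blade down, shoulder on the rack's board. Origin: on its axis at the shoulder; z up the handle, x to the hollow side (at the start away from the robot, within 50 degrees).
- gouge_edge (a point): middle of the gouge's cutting edge, on the tool's axis, 80 mm below the shoulder (z = -80 mm in the gouge's frame).
- gouge_butt (a point): end of the gouge's handle, on the axis, 85 mm above the shoulder.
- v_tool: V parting tool: V-section blade 14 mm wide. Eight-sided handle. Handle 85 mm long, 26-28 mm thick at 20-55 mm above its flat shoulder; edge 80 mm below the shoulder; 60-120 g. Hangs upright, blade down, shoulder on the rack's board. Origin: on its axis at the shoulder; z up the handle, x to the hollow side (at the start away from the robot, within 50 degrees).
- v_tool_edge (a point): middle of the V tool's cutting edge, on the tool's axis, 80 mm below the shoulder.
- v_tool_butt (a point): end of the V tool's handle, on the axis, 85 mm above the shoulder.
- chisel: flat carving chisel, 16 mm blade, straight handle with a steel hoop at the end; same lengths as the gouge, in another hole of the rack. Origin at the shoulder. Not needed.
- skew: skew chisel, 12 mm flat blade with a slanting edge, handle tapering to a slim end; same lengths as the gouge, in another hole of the rack. Origin at the shoulder. Not needed.
- oilstone: sharpening stone in a wooden case, 75 x 215 x 32 mm, near the robot in front of the rack. Bystander.
- offcut: pine offcut 60 x 85 x 24 mm near the robot, at the right. Bystander.
- mallet: dark wooden carver's mallet lying behind the left end of the rack, head 86 mm across, 230 mm long. Bystander.
- try_square: try square lying flat behind the rack, 105 mm stock, 150 mm steel blade. Bystander.
- rasp: rasp with a wooden handle lying left of the rack, 260 mm long. Bystander.
- brush: bench brush lying in front of the robot, 180 mm long, 20 mm high. Bystander.
- pencil: dark carpenter's pencil lying at the back, 170 mm long. Bystander.
Not all that is in view belongs to the job. What is shaped like the gouge but purple is not meant. Leave any blue look-alike of the v_tool alone.

How it is judged (in metres and radians):
On the way:
1. the tool that suits the groove of the clamped block is drawn up clear of the rack, in the fingers (((horizontal distance between cove_block and vise below 0.03 m and height (world z) of gouge_edge above 0.108 m and contact force between the fingers and gouge above 1 N and contact force between gouge and rack below 0.2 N) or (horizontal distance between v_block and vise below 0.03 m and height (world z) of v_tool_edge above 0.108 m and contact force between the fingers and v_tool above 1 N and contact force between v_tool and rack below 0.2 N))), for 0.2 s.
At the end, for the whole second after the job is handed in: The tool that suits the clamped block is held still by the fingers alone, edge within 22 mm of the groove's near end (10 mm sideways) and 4 to 40 mm above the block; axis 24 to 60 degrees from vertical, in line with the groove within 20 degrees, handle towards the robot, hollow up within 20 degrees (((horizontal distance between cove_block and vise below 0.03 m and horizontal distance between gouge_edge and cove_start below 0.022 m and y of gouge_edge in the frame of cove_block between -0.01 and 0.01 m and z of gouge_edge in the frame of cove_block between 0.094 and 0.13 m and angle between gouge's own z axis and vertical between 0.42 and 1.05 rad and x of gouge_butt in the frame of cove_block below -0.09 m and y of gouge_butt in the frame of cove_block between -0.045 and 0.045 m and angle between gouge's own y axis and vertical between 1.22 and 1.92 rad and angle between gouge's own x axis and vertical below 1.4 rad and contact force between the fingers and gouge above 1 N and contact force between gouge and cove_block below 0.2 N and contact force between gouge and vise below 0.2 N and contact force between gouge and rack below 0.2 N and linear speed of gouge below 0.03 m/s and angular speed of gouge below 0.2 rad/s) or (horizontal distance between v_block and vise below 0.03 m and horizontal distance between v_tool_edge and v_start below 0.022 m and y of v_tool_edge in the frame of v_block between -0.01 and 0.01 m and z of v_tool_edge in the frame of v_block between 0.094 and 0.13 m and angle between v_tool's own z axis and vertical between 0.42 and 1.05 rad and x of v_tool_butt in the frame of v_block below -0.09 m and y of v_tool_butt in the frame of v_block between -0.045 and 0.045 m and angle between v_tool's own y axis and vertical between 1.22 and 1.92 rad and angle between v_tool's own x axis and vertical below 1.4 rad and contact force between the fingers and v_tool above 1 N and contact force between v_tool and v_block below 0.2 N and contact force between v_tool and vise below 0.2 N and contact force between v_tool and rack below 0.2 N and linear speed of v_tool below 0.03 m/s and angular speed of v_tool below 0.2 rad/s))); the arm keeps its last pose, push and grip.
It fails at once if the tool that does not suit the clamped block is pulled from its hole ((horizontal distance between v_block and vise below 0.03 m and distance of gouge from where it was at the start of the episode above 0.03 m) or (horizontal distance between cove_block and vise below 0.03 m and distance of v_tool from where it was at the start of the episode above 0.03 m)).
It fails at once if the flat chisel or the skew is pulled from its hole (distance of any of chisel, skew from where it was at the start of the episode above 0.03 m).
It fails at once if the tool is knocked against the wood or the vice (contact force between any of gouge, v_tool and cove_block above 2 N or contact force between any of gouge, v_tool and v_block above 2 N or contact force between any of gouge, v_tool and vise above 2 N).
It fails at once if something else on the bench is disturbed by more than 40 mm (distance of any of oilstone, offcut, mallet, try_square, rasp, brush, pencil from where it was at the start of the episode above 0.04 m).
It also fails if it takes over 35 s, if anything falls off the work surface, if the arm or the gripper's body presses on something with over 40 N, if the wrist force passes 120 N, or if a joint passes its speed limit or range.

## Working session

There is one attempt and no reset: what is moved stays moved. The work goes in short steps, Python scripts to look and compute and a shell command to move; the robot and the scene stay as the last step left them, time stands still between calls to the robot, and variables do not carry over. Pictures are saved under pics/ and viewed, at most 10 in all, crops included, and the job is handed in when it is done.

```bash
mkdir -p pics; cat > h.py <<'E'
import numpy as np, cv2
from cell import get_obs, cams, ticket, finder
def proj(n,P,c=None):
    c=c or cams.calibration(n);E=np.array(c['extrinsics']);p=E[:3,:3]@np.array(P,float)+E[:3,3]
    return np.array([c['fx']*p[0]/p[2]+c['cx'],c['fy']*p[1]/p[2]+c['cy']])
def ray(n,uv,c=None):
    c=c or cams.calibration(n);E=np.array(c['extrinsics']);R=E[:3,:3]
    return -R.T@E[:3,3], R.T@np.array([(uv[0]-c['cx'])/c['fx'],(uv[1]-c['cy'])/c['fy'],1])
def onz(n,uv,z,c=None):
    o,d=ray(n,uv,c);return o+d*(z-o[2])/d[2]
def tri(obs): # [(cam,uv[,calib])]
    A=np.zeros((3,3));b=np.zeros(3);L=[]
    for t in obs:
        o,d=ray(*t);d=d/np.linalg.norm(d);M=np.eye(3)-np.outer(d,d);A+=M;b+=M@o;L.append((o,M))
    p=np.linalg.solve(A,b);return p,[round(float(np.linalg.norm(M@(p-o)))*1e3,1) for o,M in L]
E
python3 - <<'E'
from h import *
np.set_printoptions(precision=3,suppress=True)
for n in('scene','side'):
    im=cams.read_camera(n);cv2.imwrite(f'pics/{n}0.png',cv2.resize(im[:,:,::-1],(800,600),interpolation=cv2.INTER_CUBIC))
    c=cams.calibration(n);print(n,ray(n,(256,192)),c['fx'])
    for t in('gouge','v_tool','chisel','skew','rack','vise','cove_block','v_block','gouge_butt','v_tool_butt','gouge_edge','v_tool_edge','cove_start','v_start'):
        print(t,[(np.round(r['xy']).astype(int).tolist(),round(float(r['p']),2)) for r in finder.tip_of(t,n)[:4]])
E
```

```text
scene (array([ 0.927, -0.499,  0.888]), array([-0.382,  0.499, -0.778])) 387.75220419709586
gouge [([280, 158], 0.66), ([235, 151], 0.63), ([320, 168], 0.62), ([180, 323], 0.38)]
v_tool [([304, 194], 0.74), ([273, 171], 0.7)]
chisel [([293, 144], 0.55)]
skew [([297, 130], 0.55)]
rack [([284, 173], 0.9), ([270, 276], 0.26)]
vise [([268, 292], 0.66)]
cove_block [([268, 275], 0.66)]
v_block [([178, 322], 0.8)]
gouge_butt [([325, 147], 0.82), ([282, 138], 0.69), ([231, 129], 0.67)]
v_tool_butt [([307, 170], 0.88), ([274, 151], 0.52), ([190, 338], 0.3), ([268, 276], 0.19)]
gouge_edge [([239, 171], 0.82), ([322, 188], 0.56)]
v_tool_edge [([303, 208], 0.78)]
cove_start [([251, 246], 0.76)]
v_start [([153, 298], 0.89)]
side (array([ 0.332, -0.855,  0.879]), array([ 0.202,  0.747, -0.634])) 411.711847456981
gouge [([190, 197], 0.81), ([233, 179], 0.56), ([261, 168], 0.49)]
v_tool [([272, 187], 0.83), ([242, 188], 0.66)]
chisel [([226, 170], 0.79), ([216, 160], 0.64)]
skew [([217, 158], 0.66)]
rack [([229, 193], 0.72)]
vise [([320, 262], 0.68)]
cove_block []
v_block [([317, 310], 0.69)]
gouge_butt [([188, 176], 0.81), ([263, 149], 0.7), ([215, 269], 0.61), ([230, 154], 0.6)]
v_tool_butt [([272, 166], 0.86), ([240, 164], 0.55)]
gouge_edge [([191, 220], 0.88), ([264, 190], 0.76), ([231, 195], 0.7), ([196, 330], 0.41)]
v_tool_edge [([271, 209], 0.78), ([227, 166], 0.21)]
cove_start [([307, 222], 0.96)]
v_start [([300, 294], 0.82)]
```

View pics/scene0.png

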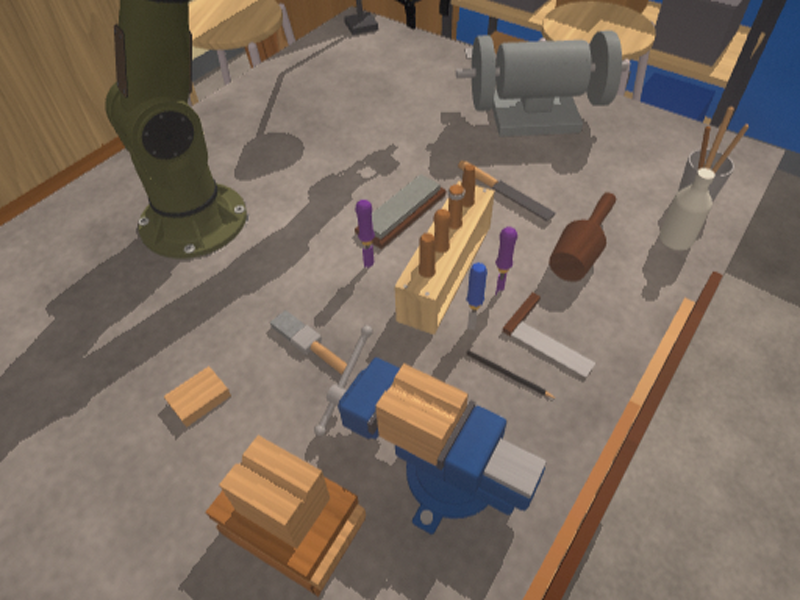

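View pics/side0.png

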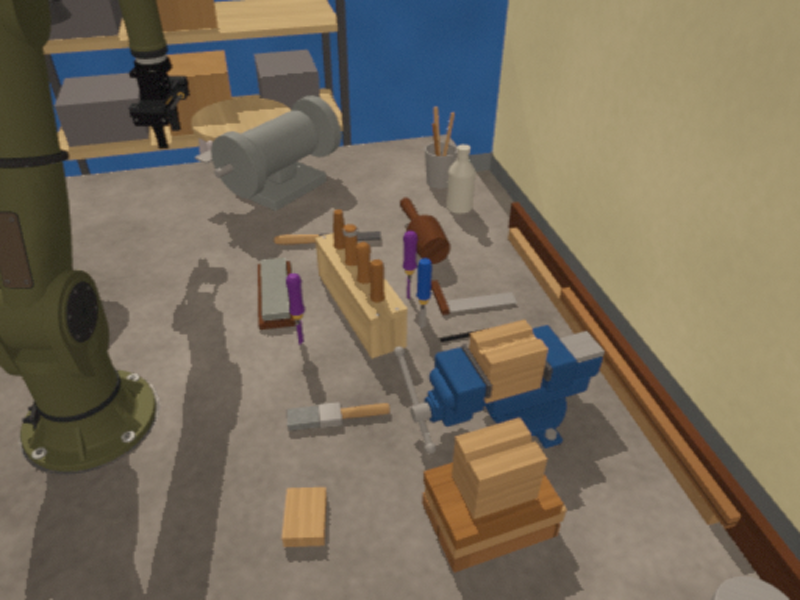

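```bash
python3 - <<'E'
from h import *
np.set_printoptions(precision=3,suppress=True)
a=cams.read_camera('scene');b=cams.read_camera('side')
def crop(im,x,y,w,h): return cv2.resize(im[y:y+h,x:x+w,::-1],(400,300),interpolation=cv2.INTER_CUBIC)
cv2.imwrite('pics/c1.png',np.vstack([np.hstack([crop(a,230,225,80,60),crop(b,285,195,80,60)]),np.hstack([crop(a,240,95,96,110)[:, :],crop(b,190,125,80,100)])]))
print('start',tri([('scene',(251,246)),('side',(307,222))]))
print('vstart',tri([('scene',(153,298)),('side',(300,294))]))
# handle butts from pictures (800x600 -> /1.5625)
S=[(428,236),(443,211),(457,187),(469,168)];T=[(377,263),(363,244),(350,228),(338,212)]
for s,t in zip(S,T): print(tri([('scene',np.array(s)/1.5625),('side',np.array(t)/1.5625)]))
E
```

```text
start (array([ 0.652, -0.164,  0.168]), [0.5, 0.5])
vstart (array([ 0.562, -0.368,  0.168]), [1.5, 1.5])
(array([0.541, 0.088, 0.179]), [2.5, 2.5])
(array([0.529, 0.151, 0.181]), [1.7, 1.7])
(array([0.516, 0.216, 0.18 ]), [3.0, 3.0])
(array([0.504, 0.276, 0.18 ]), [0.3, 0.3])
```

View pics/c1.png

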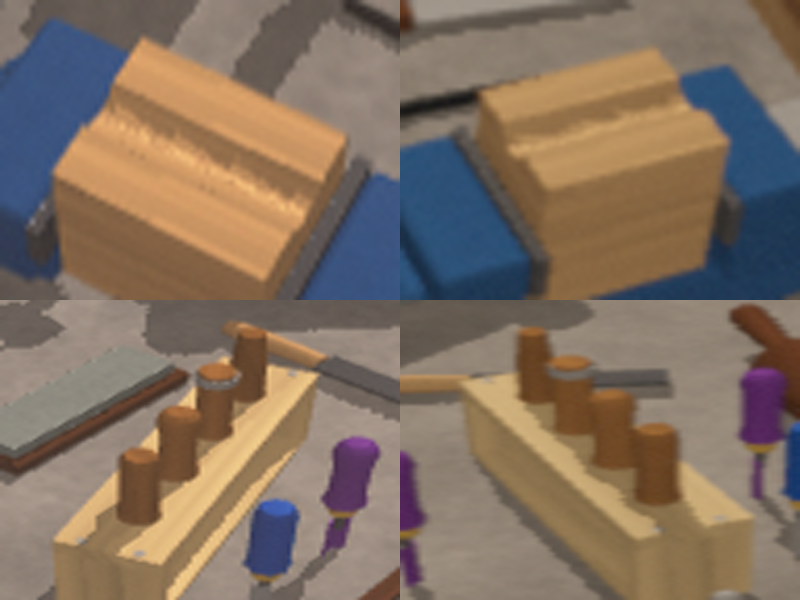

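```bash
python3 -m creep '0 0 0.06 0 0.05; 0.02 -0.03 0.05 0 0.05; 0.03 -0.045 0.02 0 0.05; 0.035 -0.05 0 0 0.05; 0.035 -0.05 0 0 0.05; 0.035 -0.05 0 0 0.05; 0.035 -0.05 0 0 0.05; 0.03 -0.045 0 0 0.05' 20; python3 - <<'E'
from h import *
np.set_printoptions(precision=3,suppress=True)
o=get_obs();print(o['tool_pos'],o['tool_rot'],o['qpos'],o['time_s'],o['force'])
c=cams.calibration('wrist');print(ray('wrist',(256,192),c),c['fx'])
for P in [(.541,.088,.185),(.529,.151,.185),(.516,.216,.185)]: print(proj('wrist',P,c))
E
```

```text
time_s: 2.6
tool_pos: [0.3964, 0.3038, 0.3208]
tool_rot: [179.9, 0.0, 164.3]
force: [0.9, 0.9, -0.1]
grip_width: 0.05
grasp_force: 0.0
[0.396 0.304 0.321] [179.944   0.034 164.3  ] [-52.288  -2.26   11.405  91.683   0.444  90.467  33.412] 2.6 [ 0.877  0.884 -0.05 ]
(array([0.329, 0.324, 0.515]), array([ 0.266, -0.072, -0.961])) 275.7258848123763
[135.412 310.511]
[174.548 292.886]
[216.414 273.581]
```

```bash
python3 -m creep '0.04 -0.045 0 9 0.05; 0.04 -0.05 0 9 0.05; 0.035 -0.045 0 9 0.05; 0.015 -0.013 0 0 0.05; 0 0 0 0 0.05'; python3 - <<'E'
from h import *
np.set_printoptions(precision=3,suppress=True)
o=get_obs();c=cams.calibration('wrist');im=cams.read_camera('wrist')
np.savez('w1.npz',im=im);import pickle;pickle.dump(c,open('w1.pkl','wb'))
cv2.imwrite('pics/w1.png',cv2.resize(im[:,:,::-1],(800,600),interpolation=cv2.INTER_CUBIC))
print(o['tool_pos'],o['tool_rot'],o['qpos'])
for t in('gouge','v_tool','chisel','skew','gouge_butt','v_tool_butt','rack'):
    print(t,[(np.round(r['xy'],1).tolist(),round(float(r['p']),2)) for r in finder.tip_of(t,'wrist')[:4]])
E
```

```text
time_s: 3.22
tool_pos: [0.5232, 0.1549, 0.3204]
tool_rot: [-180.0, -0.0, -169.3]
force: [-0.6, 0.9, -0.2]
grip_width: 0.0497
grasp_force: 0.0
[0.523 0.155 0.32 ] [-179.984   -0.01  -169.266] [-41.452   3.507  23.548  86.282  -1.386  90.514  82.779]
gouge [([264.3, 228.2], 0.9), ([251.3, 163.9], 0.89), ([242.6, 62.9], 0.71)]
v_tool [([208.8, 162.7], 0.86), ([203.9, 215.5], 0.7)]
chisel [([291.9, 165.3], 0.56)]
skew [([336.4, 162.5], 0.89)]
gouge_butt [([251.1, 172.7], 0.81), ([235.7, 51.2], 0.74), ([244.4, 237.2], 0.58)]
v_tool_butt [([195.3, 178.3], 0.65)]
rack [([79.1, 212.8], 0.71), ([272.1, 153.4], 0.56)]
```

View pics/w1.png

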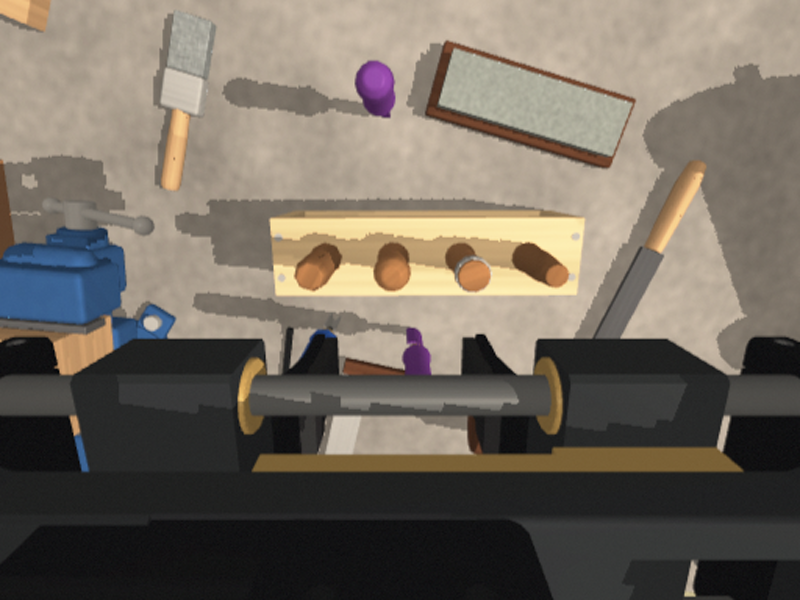

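```bash
python3 - <<'E'
from h import *;import pickle
np.set_printoptions(precision=4,suppress=True)
c=pickle.load(open('w1.pkl','rb'))
print(tri([('scene',(282,138)),('side',(230,154)),('wrist',(251.1,172.7),c)]))
print(tri([('scene',(280,158)),('side',(233,179)),('wrist',(251.3,163.9),c)]))
print(onz('wrist',(251.1,172.7),.185,c),onz('wrist',(251.3,163.9),.1,c))
# rack board corners at z=.1 from wrist picture (800 px)
for p in [(271,219),(584,218),(578,294),(276,296)]: print(onz('wrist',np.array(p)/1.5625,.1,c))
print(proj('wrist',(0.523,.155,.301),c),proj('wrist',(0.525,.153,.185),c))
E
```

```text
(array([0.5251, 0.1499, 0.1811]), [6.8, 6.7, 0.5])
(array([0.5267, 0.1473, 0.0972]), [3.6, 1.7, 3.1])
[0.5238 0.1499 0.185 ] [0.5282 0.1497 0.1   ]
[0.5145 0.0292 0.1   ]
[0.4583 0.3221 0.1   ]
[0.5315 0.3384 0.1   ]
[0.5895 0.0424 0.1   ]
[255.139  202.4127] [253.3932 174.1374]
```

```bash
python3 -m creep '0.0045 -0.0045 -0.05 0 0.05; 0 0 -0.06 0 0.05; 0 0 -0.05 0 0.05; 0 0 -0.037 0 0.05; 0 0 0 0 0.05; 0 0 0 0 0.015; 0 0 0 0 0.015; 0 0 0 0 0.015' 15
```

```text
time_s: 4.62
tool_pos: [0.528, 0.1523, 0.125]
tool_rot: [180.0, 0.1, -169.0]
force: [-0.4, -0.6, 0.2]
grip_width: 0.0278
grasp_force: 0.2
```

```bash
python3 -m creep '0 0 0 0 0.01; 0 0 0 0 0.01; 0 0 0.03 0 0.01; 0 0 0.035 0 0.01; 0 0 0.035 0 0.01; 0 0 0.01 0 0.01; 0 0 0 0 0.01; 0 0 0 0 0.01' 15; python3 - <<'E'
from h import *
np.set_printoptions(precision=3,suppress=True)
L=[]
for n in('scene','side'):
    im=cams.read_camera(n);np.save(n+'1.npy',im)
    u=proj(n,(.528,.152,.13)).astype(int);x,y=u-[28,36];L.append(cv2.resize(im[y:y+64,x:x+56,::-1],(400,457),interpolation=cv2.INTER_CUBIC));print(n,u)
    for t in('gouge','gouge_edge','gouge_butt'):
        print(t,[(np.round(r['xy'],1).tolist(),round(float(r['p']),2)) for r in finder.tip_of(t,n)[:4]])
cv2.imwrite('pics/c2.png',np.hstack(L))
E
```

```text
time_s: 5.62
tool_pos: [0.526, 0.1518, 0.2315]
tool_rot: [-180.0, -0.2, -169.0]
force: [-0.4, 0.6, -0.7]
grip_width: 0.0266
grasp_force: 14.8
scene [282 149]
gouge [([235.3, 153.8], 0.84), ([284.0, 127.3], 0.62), ([317.9, 165.9], 0.62), ([268.6, 290.8], 0.55)]
gouge_edge [([326.8, 238.0], 0.72), ([320.6, 189.7], 0.71), ([235.0, 167.9], 0.71)]
gouge_butt [([282.1, 105.1], 0.85), ([229.4, 130.1], 0.79), ([322.7, 149.4], 0.66), ([150.4, 293.3], 0.65)]
side [232 169]
gouge [([261.0, 168.3], 0.82), ([192.3, 198.6], 0.77), ([232.8, 151.9], 0.62)]
gouge_edge [([231.5, 171.7], 0.79), ([193.4, 219.3], 0.79), ([259.2, 189.3], 0.67)]
gouge_butt [([188.1, 176.2], 0.73), ([263.0, 148.5], 0.71), ([226.1, 121.2], 0.68)]
```

View pics/c2.png

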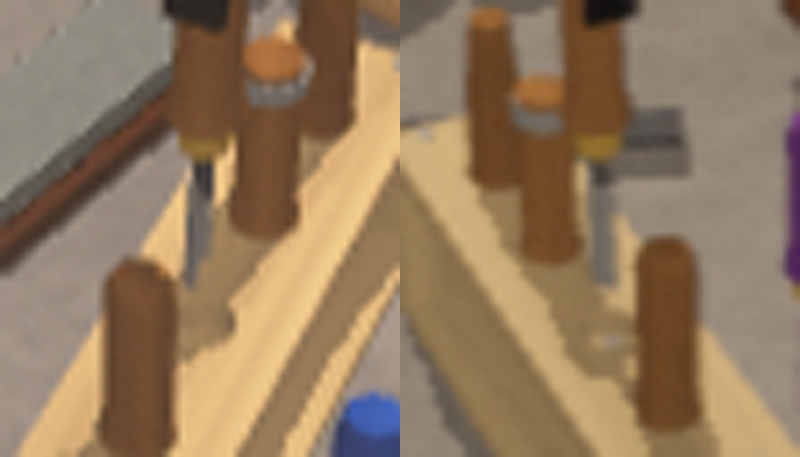

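```bash
python3 - <<'E'
from h import *;import pickle
c=cams.calibration('wrist');im=cams.read_camera('wrist');np.save('w2.npy',im);pickle.dump(c,open('w2.pkl','wb'))
u=proj('wrist',(.526,.152,.128),c);print(u,proj('wrist',(.526,.152,.208),c));x,y=(u-[40,35]).astype(int)
cv2.imwrite('pics/w2.png',cv2.resize(im[y:y+60,x:x+80,::-1],(800,600),interpolation=cv2.INTER_CUBIC));print(x,y)
E
```

```text
[255.30015539 177.85884546] [255.21751073 199.41069122]
215 142
```

View pics/w2.png

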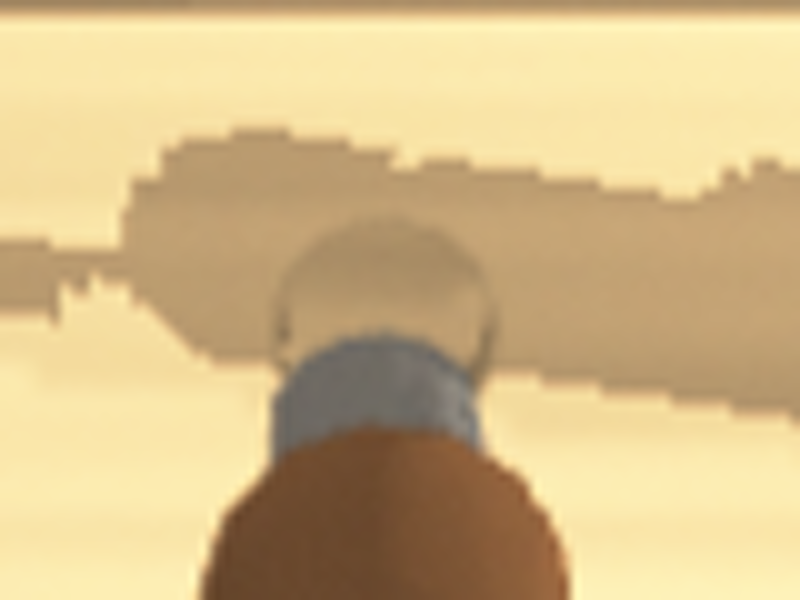

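```bash
python3 - <<'E'
from h import *
np.set_printoptions(precision=2,suppress=True,linewidth=200)
for n in('scene','side'):
    im=np.load(n+'1.npy').astype(float);s=(im[:,:,0]-im[:,:,2])/(im[:,:,0]+1)
    for z in (.19,.18,.17,.16,.15,.14,.135):
        u=proj(n,(.526,.152,z));r=int(round(u[1]));x=int(round(u[0]));d=1000*np.linalg.norm(ray(n,u)[0]-[.526,.152,z])
        print(n,z,u,'mm/px',round(d/cams.calibration(n)['fx'],2),x-9,s[r,x-9:x+10])
E
```

```text
scene 0.19 [282.92 132.58] mm/px 2.67 274 [0.34 0.24 0.18 0.18 0.17 0.5  0.62 0.62 0.61 0.62 0.62 0.61 0.48 0.53 0.55 0.55 0.56 0.57 0.55]
scene 0.18 [282.81 135.39] mm/px 2.69 274 [0.18 0.18 0.17 0.17 0.18 0.17 0.24 0.49 0.48 0.5  0.49 0.43 0.43 0.56 0.55 0.56 0.56 0.58 0.57]
scene 0.17 [282.7  138.15] mm/px 2.71 274 [0.17 0.16 0.18 0.17 0.18 0.32 0.24 0.14 0.15 0.16 0.43 0.43 0.47 0.55 0.54 0.58 0.56 0.59 0.57]
scene 0.16 [282.59 140.87] mm/px 2.72 274 [0.18 0.18 0.18 0.28 0.42 0.43 0.26 0.14 0.13 0.26 0.45 0.43 0.5  0.55 0.55 0.55 0.57 0.57 0.55]
scene 0.15 [282.49 143.55] mm/px 2.74 273 [0.18 0.17 0.24 0.4  0.42 0.43 0.44 0.14 0.13 0.14 0.23 0.43 0.43 0.5  0.56 0.55 0.56 0.56 0.57]
scene 0.14 [282.38 146.2 ] mm/px 2.76 273 [0.17 0.32 0.41 0.43 0.44 0.43 0.43 0.14 0.14 0.14 0.32 0.43 0.42 0.43 0.43 0.46 0.48 0.5  0.5 ]
scene 0.135 [282.33 147.51] mm/px 2.77 273 [0.3  0.44 0.44 0.43 0.44 0.43 0.4  0.15 0.14 0.17 0.33 0.43 0.43 0.42 0.43 0.44 0.43 0.41 0.44]
side 0.19 [231.03 153.12] mm/px 3.0 222 [0.65 0.66 0.66 0.63 0.67 0.66 0.67 0.67 0.67 0.67 0.68 0.67 0.57 0.33 0.16 0.14 0.14 0.17 0.18]
side 0.18 [231.14 155.9 ] mm/px 3.01 222 [0.64 0.67 0.66 0.68 0.64 0.61 0.49 0.39 0.28 0.21 0.23 0.21 0.2  0.2  0.2  0.2  0.2  0.2  0.19]
side 0.17 [231.24 158.66] mm/px 3.03 222 [0.66 0.66 0.67 0.65 0.63 0.63 0.48 0.39 0.28 0.17 0.15 0.18 0.19 0.19 0.19 0.19 0.19 0.18 0.18]
side 0.16 [231.35 161.39] mm/px 3.04 222 [0.7  0.67 0.64 0.67 0.66 0.63 0.52 0.42 0.28 0.16 0.15 0.15 0.17 0.19 0.19 0.19 0.18 0.2  0.19]
side 0.15 [231.45 164.08] mm/px 3.06 222 [0.64 0.66 0.66 0.64 0.65 0.67 0.55 0.43 0.33 0.18 0.16 0.25 0.35 0.35 0.24 0.19 0.18 0.18 0.19]
side 0.14 [231.55 166.76] mm/px 3.07 223 [0.66 0.65 0.66 0.65 0.65 0.63 0.47 0.32 0.19 0.14 0.2  0.35 0.39 0.4  0.43 0.53 0.61 0.68 0.66]
side 0.135 [231.6  168.08] mm/px 3.08 223 [0.67 0.65 0.66 0.65 0.65 0.59 0.45 0.31 0.18 0.16 0.22 0.35 0.4  0.41 0.52 0.64 0.64 0.66 0.66]
```

The picture shows the gouge's blade back (grey arch at crop (380,340)), centred and facing the robot, so the grip lines up with the hollow. Scene and side widths (about 9.5 and 10 mm) agree with this. I'll use the hole's rim to tilt the tool between the pads.

```bash
python3 -m creep '0 0 -0.02 0 0.01; 0 0 -0.0165 0 0.01; 0 0 0 0 0.01' 10; python3 -m creep '-0.005 -0.001 0 0 0.01; -0.0137 -0.0026 -0.001 0 0.01; -0.0135 -0.0025 -0.0025 0 0.01; -0.013 -0.0025 -0.004 0 0.01; -0.0125 -0.0025 -0.006 0 0.01; 0 0 0 0 0.01'; python3 - <<'E'
from h import *
L=[];o=get_obs();g=np.array(o['tool_pos'])
for n in('scene','side'):
    im=cams.read_camera(n)
    u=proj(n,g).astype(int);x,y=u-[35,45];L.append(cv2.resize(im[y:y+90,x:x+80,::-1],(400,450),interpolation=cv2.INTER_CUBIC));print(n,x,y)
cv2.imwrite('pics/c3.png',np.hstack(L))
E
```

```text
time_s: 6.45
tool_pos: [0.5259, 0.1517, 0.1954]
tool_rot: [-180.0, -0.2, -169.0]
force: [0.1, -0.5, -1.8]
grip_width: 0.0264
grasp_force: 9.8
time_s: 7.2
tool_pos: [0.468, 0.1407, 0.183]
tool_rot: [180.0, -0.1, -169.0]
force: [0.1, -0.9, -0.7]
grip_width: 0.026
grasp_force: 10.0
scene 227 83
side 177 114
```

View pics/c3.png

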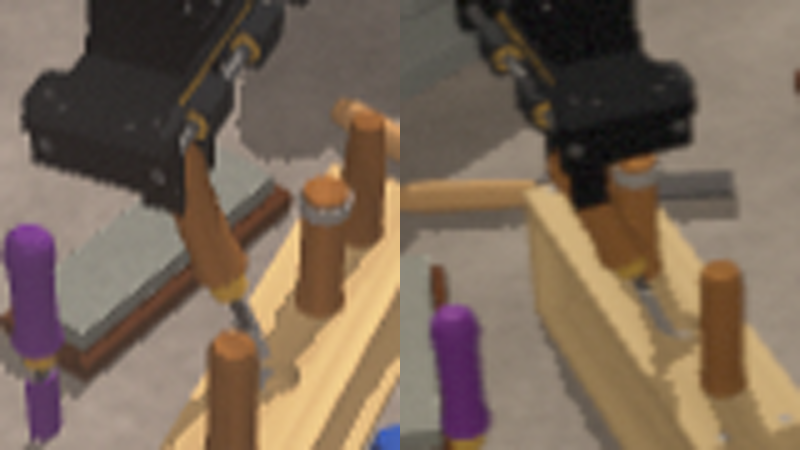

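The tool now leans back about 28°, with its edge still in the hole near crop (270,380). I'll continue.

```bash
python3 -m creep '-0.0117 -0.0022 -0.007 0 0.01; -0.0107 -0.002 -0.009 0 0.01; -0.0035 -0.0007 -0.0035 0 0.01; 0 0 0 0 0.01' 10; python3 -m creep '0 0 0.01 0 0.01; 0 0 0.03 0 0.01; 0 0 0.05 0 0.01; 0 0 0.05 0 0.01; 0 0 0 0 0.01' 25; python3 - <<'E'
from h import *
np.set_printoptions(precision=4,suppress=True)
o=get_obs();print(o['tool_pos']);R={}
for n in('scene','side'):
    im=cams.read_camera(n);np.save(n+'3.npy',im)
    for t in('gouge','gouge_edge','gouge_butt'):
        print(n,t,[(np.round(r['xy'],1).tolist(),round(float(r['p']),2)) for r in finder.tip_of(t,n)[:5]])
    for P in [(0,0,.019)]: print('grasp px',proj(n,np.array(o['tool_pos'])+P))
    print([(np.round(r['xy'],1).tolist(),round(float(r['p']),2)) for r in finder.tip_of('cove_start',n)[:2]])
    print('start px',proj(n,(.652,-.164,.175)))
E
```

```text
time_s: 7.8
tool_pos: [0.4429, 0.1359, 0.1637]
tool_rot: [180.0, -0.0, -169.0]
force: [0.2, -0.4, -0.2]
grip_width: 0.0259
grasp_force: 10.0
time_s: 8.43
tool_pos: [0.4458, 0.1368, 0.309]
tool_rot: [179.9, 0.5, -169.1]
force: [0.7, 0.1, -1.1]
grip_width: 0.026
grasp_force: 25.0
[0.4458 0.1368 0.309 ]
scene gouge [([234.9, 151.6], 0.92), ([265.4, 94.5], 0.85), ([322.4, 170.0], 0.79), ([295.9, 127.5], 0.3)]
scene gouge_edge [([286.0, 120.8], 0.98), ([321.7, 188.7], 0.86), ([237.1, 168.3], 0.79), ([290.6, 138.9], 0.71), ([325.8, 241.5], 0.19)]
scene gouge_butt [([126.7, 254.7], 0.72), ([247.8, 67.6], 0.59), ([324.1, 147.8], 0.59), ([251.3, 244.0], 0.56), ([229.0, 131.1], 0.54)]
grasp px [253.3847  80.8621]
[([251.3, 245.2], 0.63)]
start px [251.073  244.0282]
side gouge [([190.7, 199.1], 0.82), ([216.6, 129.0], 0.49), ([261.8, 167.8], 0.49), ([320.0, 263.4], 0.41)]
side gouge_edge [([261.0, 189.3], 0.82), ([191.9, 218.9], 0.74), ([279.1, 192.5], 0.64), ([233.0, 143.3], 0.53), ([300.1, 292.4], 0.27)]
side gouge_butt [([261.6, 149.2], 0.76), ([190.1, 108.4], 0.74), ([186.7, 174.4], 0.58), ([300.6, 220.2], 0.17)]
grasp px [201.5371 117.7042]
[([305.8, 221.3], 0.97)]
start px [307.3642 220.1279]
```

```bash
python3 - <<'E'
from h import *
np.set_printoptions(precision=4,suppress=True)
T=lambda a,b:tri([('scene',a),('side',b)])
e=T((286,120.8),(233,143.3));s=T((265.4,94.5),(216.6,129));b=T((247.8,67.6),(190.1,108.4))
for k in(e,s,b):print(k)
a=b[0]-e[0];print('len',np.linalg.norm(a),'tilt',np.degrees(np.arccos(a[2]/np.linalg.norm(a))),'az',np.degrees(np.arctan2(-a[1],-a[0])))
a=s[0]-e[0];print('len',np.linalg.norm(a),'tilt',np.degrees(np.arccos(a[2]/np.linalg.norm(a))),'az',np.degrees(np.arctan2(-a[1],-a[0])))
print('start',T((251.3,245.2),(305.8,221.3)),T((251,246),(307,222)))
for n,ps in (('scene',[(258,233),(299,252),(284,280),(242,259)]),('side',[(301,213.5),(335.5,205),(350,222.5),(314.5,232)])):
    c=[onz(n,p,.175) for p in ps];print(n,*[k[:2] for k in c],'ctr',np.mean(c,0)[:2])
    print(' yaw',[np.degrees(np.arctan2(*(c[j]-c[i])[:2][::-1])) for i,j in((0,1),(3,2))],'near mid',((c[0]+c[3])/2)[:2])
E
```

```text
(array([0.5318, 0.1552, 0.2257]), [4.0, 4.0])
(array([0.482 , 0.1348, 0.2959]), [6.8, 6.8])
(array([0.4197, 0.1508, 0.3498]), [2.1, 2.1])
len 0.16732798913846045 tilt 42.11765631869972 az 2.242510566822536
len 0.08845837633139507 tilt 37.5295839539154 az 22.219636549701796
start (array([ 0.6504, -0.1613,  0.1675]), [1.3, 1.3]) (array([ 0.6519, -0.1644,  0.1684]), [0.5, 0.5])
scene [ 0.648 -0.133] [ 0.7461 -0.1225] [ 0.755  -0.1937] [ 0.6577 -0.2037] ctr [ 0.7017 -0.1632]
 yaw [np.float64(6.121513605113535), np.float64(5.881867704392693)] near mid [ 0.6529 -0.1684]
side [ 0.6449 -0.1369] [ 0.7427 -0.128 ] [ 0.7512 -0.1981] [ 0.6542 -0.2076] ctr [ 0.6983 -0.1677]
 yaw [np.float64(5.1899303936853), np.float64(5.5999698258087856)] near mid [ 0.6495 -0.1723]
```

```bash
python3 -m creep '0.005 -0.015 0 0 0.01; 0.012 -0.035 0 -1 0.01; 0.018 -0.05 0 -1 0.01; 0.02 -0.055 0 -1 0.01; 0.02 -0.055 0 -1 0.01; 0.016 -0.05 0 -1 0.01; 0.01 -0.035 0 0 0.01; 0.004 -0.019 0 0 0.01' 25; python3 -m creep '0 0 0 0 0.01; 0 0 0 0 0.01'; cat > m.py <<'E'
from h import *
np.set_printoptions(precision=4,suppress=True)
o=get_obs();g=np.array(o['tool_pos']);print(g,o['tool_rot'],o['time_s']);R={};L=[]
for n in('scene','side'):
    im=cams.read_camera(n);np.save(n+'4.npy',im)
    w=proj(n,g+[.085,.01,-.07])
    for t in('gouge','gouge_edge','gouge_butt'):
        f=finder.tip_of(t,n);ex={'gouge':[.055,.005,-.01],'gouge_edge':[.083,.009,-.073],'gouge_butt':[-.03,0,.05]}[t]
        if f:
            f=min(f,key=lambda r:np.linalg.norm(r['xy']-proj(n,g+ex)));R[n,t]=f['xy'];print(n,t,np.round(f['xy'],1),round(float(f['p']),2),proj(n,g+ex))
    f=finder.tip_of('cove_start',n);R[n,'c']=f[0]['xy'] if f else None;print(f[0]['xy'] if f else None)
    x,y=(w-[45,45]).astype(int);print(n,'crop',x,y);L.append(cv2.resize(im[y:y+80,x:x+80,::-1],(400,400),interpolation=cv2.INTER_CUBIC))
cv2.imwrite('pics/m%d.png'%int(o['time_s']*100),np.hstack(L))
for t in('gouge','gouge_edge','gouge_butt','c'):
    try: print(t,tri([(n,R[n,t]) for n in('scene','side')]))
    except Exception as e: print(t,e)
E
python3 m.py; ls pics
```

```text
time_s: 9.93
tool_pos: [0.5478, -0.1822, 0.304]
tool_rot: [-179.9, -0.0, -174.3]
force: [-0.0, -0.3, -0.4]
grip_width: 0.0257
grasp_force: 25.0
time_s: 10.18
tool_pos: [0.5483, -0.1774, 0.3039]
tool_rot: [180.0, -0.0, -174.0]
force: [0.1, 0.3, -0.9]
grip_width: 0.0256
grasp_force: 25.0
[ 0.5483 -0.1774  0.3039] [ 179.9574   -0.0113 -174.0103] 10.175
scene gouge [221.2 203.4] 0.93 [226.0163 202.4272]
scene gouge_edge [238.4 169.3] 0.57 [240.6393 226.1503]
scene gouge_butt [192.3 166.5] 0.89 [186.3344 164.4791]
[249.8, 244.8]
scene crop 196 180
side gouge [286.1 192. ] 0.88 [292.936  187.9459]
side gouge_edge [304.8 219.6] 0.73 [301.8441 205.7102]
side gouge_butt [264.2 173.8] 0.6 [257.5357 173.5436]
[305.4, 222.5]
side crop 257 159
gouge (array([ 0.5892, -0.1713,  0.2821]), [1.8, 1.8])
gouge_edge (array([ 0.6049, -0.1654,  0.2798]), [72.0, 72.0])
gouge_butt (array([ 0.532 , -0.1764,  0.3525]), [2.3, 2.3])
c (array([ 0.6478, -0.1633,  0.1672]), [0.1, 0.1])
c1.png
c2.png
c3.png
m1017.png
scene0.png
side0.png
w1.png
w2.png
```

View pics/m1017.png

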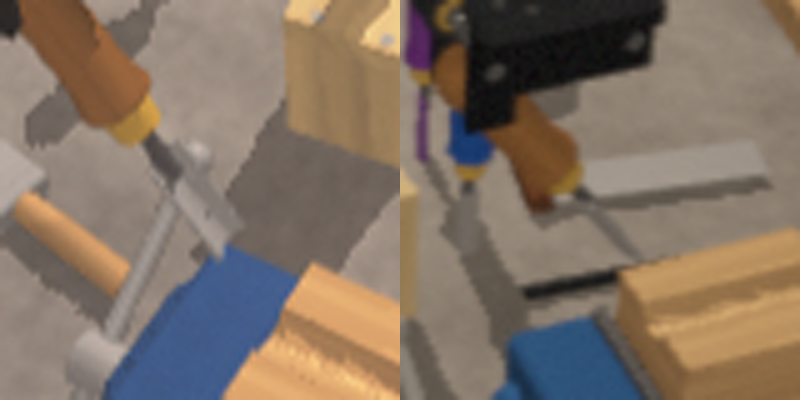

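```bash
python3 - <<'E'
from h import *
np.set_printoptions(precision=4,suppress=True)
T=lambda a,b:tri([('scene',a),('side',b)])
e=T((242,228.4),(305,211));s=T((221.2,203.4),(286.1,192));b=T((192.3,166.5),(264.2,173.8));print(e,s,b)
for a in(b[0]-e[0],s[0]-e[0]):print('len',np.linalg.norm(a),'tilt',np.degrees(np.arccos(a[2]/np.linalg.norm(a))),'az',np.degrees(np.arctan2(-a[1],-a[0])))
for p in(e[0],(.6515,-.167,.173)): print(proj('scene',p),proj('side',p))
E
```

```text
(array([ 0.6358, -0.1712,  0.221 ]), [5.1, 5.1]) (array([ 0.5892, -0.1713,  0.2821]), [1.8, 1.8]) (array([ 0.532 , -0.1764,  0.3525]), [2.3, 2.3])
len 0.16763782541883 tilt 38.32278954245174 az 2.855778760563625
len 0.07691672983799007 tilt 37.36840490677763 az 0.03737097097348439
[241.8319 230.8958] [303.7222 209.2908]
[250.0858 245.4039] [307.5244 221.5506]
```

```bash
python3 -m creep '0.008 0.001 -0.003 0 0.01; 0.01 0.001 -0.01 0 0.01; 0 0 -0.011 0 0.01; 0 0 0 0 0.01; 0 0 0 0 0.01; 0 0 0 0 0.01'; python3 m.py
```

```text
time_s: 11.42
tool_pos: [0.5665, -0.1762, 0.2804]
tool_rot: [180.0, 0.0, -174.1]
force: [-0.3, -0.8, -0.9]
grip_width: 0.0261
grasp_force: 25.0
[ 0.5665 -0.1762  0.2804] [ 179.9978    0.0447 -174.0556] 11.425
scene gouge [226.1 211.2] 0.73 [234.6606 213.4902]
scene gouge_edge [251.5 235.6] 0.91 [248.6277 236.2988]
scene gouge_butt [201.9 178.6] 0.86 [195.8238 176.416 ]
[249.4, 242.7]
scene crop 204 190
side gouge [296.9 195.7] 0.73 [299.5854 194.334 ]
side gouge_edge [311.  214.9] 0.7 [307.999  211.4456]
side gouge_butt [272.1 175.6] 0.56 [265.3821 180.6582]
[305.1, 221.1]
side crop 263 165
gouge (array([ 0.6096, -0.1822,  0.2791]), [1.3, 1.3])
gouge_edge (array([ 0.6545, -0.1652,  0.2002]), [6.4, 6.4])
gouge_butt (array([ 0.5529, -0.1759,  0.3383]), [2.5, 2.5])
c (array([ 0.6464, -0.1626,  0.1723]), [0.5, 0.5])
```

```bash
ls -t pics | head -1; cp pics/$(ls -t pics | head -1) pics/last.png
```

```text
m1142.png
```

View pics/last.png

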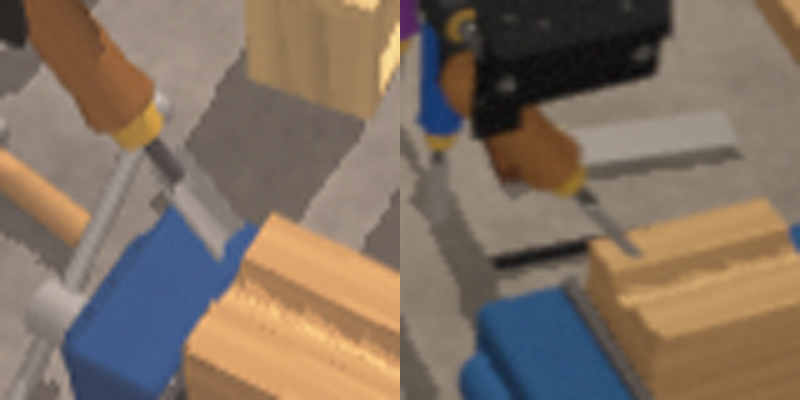

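```bash
python3 - <<'E'
from h import *
np.set_printoptions(precision=4,suppress=True)
T=lambda a,b:tri([('scene',a),('side',b)])
e=T((251.4,238),(310.6,216));print(e,T((250,245.8),(308.2,222.6)))
b=T((201.9,178.6),(272.1,175.6));a=b[0]-e[0];print('tilt',np.degrees(np.arccos(a[2]/np.linalg.norm(a))),np.linalg.norm(a))
E
```

```text
(array([ 0.6548, -0.166 ,  0.1952]), [4.7, 4.7]) (array([ 0.6521, -0.1684,  0.1717]), [1.1, 1.1])
tilt 35.562113043906876 0.17589975586047996
```

```bash
python3 -m creep '-0.001 -0.001 -0.003 0 0.01; -0.001 -0.001 -0.002 0 0.01; 0 0 0 0 0.01; 0 0 0 0 0.01; 0 0 0 0 0.01; 0 0 0 0 0.01; 0 0 0 0 0.01; 0 0 0 0 0.01' && python3 -c "
from h import *
print(get_obs()['tool_pos'],ticket.sign_off())"
```

```text
time_s: 12.92
tool_pos: [0.5644, -0.178, 0.275]
tool_rot: [180.0, 0.0, -174.0]
force: [0.3, 0.8, -0.5]
grip_width: 0.0257
grasp_force: 25.0
the job is handed in; nothing more can be done
[ 0.56441613 -0.17801788  0.27499267] None
```

The clamped block has the round groove, so I took the gouge and handed in at 12.9 s holding it hollow side up, handle leaning back about 35–40°, edge an estimated 18 mm above the groove's near end; sign-off returned no verdict.

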